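Slide the ball cube between rack and horseshoe magnet

TASK

Push the clear cube with the steel ball along the shelf, in at the bow end and right through the narrow gap between the wooden magnet rack and the blue horseshoe magnet, and leave it standing wholly on the round yellow spot beyond. Push it gently with the fingers, keeping it flat on the shelf: do not squeeze, tip, lift or carry it. Leave the bolt, the compass and the bar magnets where they are.

Things in the scene. Friction and masses are not known exactly. Their poses are not given: they have to be found in the camera images.
- cube: Clear acrylic cube, 50 mm each way, about 0.2 kg, with a 30 mm steel ball cast in its middle; loose, standing flat on the shelf. Origin: centre of its underside; z up, x and y square to its sides. It starts near the entry mouth of the gap (+y side of gap), up to about 60 mm to one side of the gap's line, turned up to 0.4 rad out of line with the gap. It slides on the tiles under a few newtons.
- rack: Varnished wooden rack, fixed to the shelf, 132 mm (x) by 120 mm (y), outer cheeks 30 mm high with rounded ends, six slots running along y. Origin: centre of its underside. Its straight -x cheek is one side of the gap. It may stand turned on the shelf.
- horseshoe: Blue enamelled horseshoe magnet with bare steel poles, lying flat, fixed to the shelf: 80 mm wide (x), 110 mm long (y), 30 mm high, limbs 20 mm thick. Origin: centre of its underside. Round bow to +y (entry side), poles to -y; its limbs are straight from 55 mm to the -y side of the origin to 15 mm to the +y side. Always parallel to the rack; its straight +x outer side is the other side of the gap.
- gap (a point): Middle of the gap between rack and horseshoe, at shelf height. x runs across the gap (+x to the rack, -x to the horseshoe), y along it: the cube starts on the +y side and has to leave on the -y side. The gap is 56 mm wide (28 mm either side of this point), about 120 mm long (60 mm each way), its walls 30 mm high.
- spot: Round flat yellow spot, 104 mm diameter, stuck flush to the shelf 140 to 200 mm beyond gap on its -y side, within 6 mm of the gap's line. Origin: its centre.
- bolt: Galvanised iron bolt standing on its head, 62 mm tall, hexagon head 30 mm over its corners, shank 16 mm; loose. Origin: centre of its underside. A bystander beside the exit, on the rack's side.
- compass: Brass pocket compass, 48 mm across, 11 mm high, loose. Origin: centre of its underside. A bystander beside the entry, on the rack's side.
- magnet0: Bar magnet with red bands, 12 x 100 x 16 mm, lying loose in a slot of the rack, top 24 mm above the shelf. Origin: centre of its underside. A bystander.
- magnet1: Bar magnet with yellow bands, 12 x 100 x 16 mm, lying loose in a slot of the rack, top 24 mm above the shelf. Origin: centre of its underside. A bystander.
- magnet2: Bar magnet with green bands, 12 x 100 x 16 mm, lying loose in a slot of the rack, top 24 mm above the shelf. Origin: centre of its underside. A bystander.
- magnet3: Bar magnet with blue bands, 12 x 100 x 16 mm, lying loose in a slot of the rack, top 24 mm above the shelf. Origin: centre of its underside. A bystander.
- magnet4: Bar magnet with orange bands, 12 x 100 x 16 mm, lying loose in a slot of the rack, top 24 mm above the shelf. Origin: centre of its underside. A bystander.
- magnet5: Bar magnet with white bands, 12 x 100 x 16 mm, lying loose in a slot of the rack, top 24 mm above the shelf. Origin: centre of its underside. A bystander.
Mind the look-alikes: they are no part of the job. Several things look just like the cube: the one meant starts farthest to the robot's right.

How it is judged:
On the way, in this order (a step that is already met when the one before it is completed fails the run):
1. the cube is in the entry half of the gap, flat on the shelf (y of cube in the frame of gap between 0.01 and 0.05 m and x of cube in the frame of gap between -0.012 and 0.012 m and height (world z) of cube below 0.006 m), for 0.05 s.
2. the cube has come through to the exit half of the gap, flat on the shelf (y of cube in the frame of gap between -0.06 and -0.02 m and x of cube in the frame of gap between -0.012 and 0.012 m and height (world z) of cube below 0.006 m), for 0.05 s.
At the end, for the whole second after the job is handed in: The cube stands flat and still, wholly on the yellow spot: its centre within 17 mm of the spot's centre (horizontal distance between cube and spot below 0.017 m and height (world z) of cube below 0.004 m and angle between cube's own z axis and vertical below 0.05 rad and linear speed of cube below 0.01 m/s); the robot touches nothing.
It fails at once if the cube is lifted off the shelf (height (world z) of cube above 0.01 m).
It fails at once if the cube is tipped (angle between cube's own z axis and vertical above 0.3 rad).
It fails at once if the cube is squeezed or shoved hard (fingers on it with more than 15 N) (contact force between the fingers and cube above 15 N).
It fails at once if the bolt, the compass or a bar magnet is moved more than 15 mm or the bolt knocked over (distance of any of bolt, compass, magnet0, magnet1, magnet2, magnet3, magnet4, magnet5 from where it was at the start of the episode above 0.015 m or angle between bolt's own z axis and vertical above 0.5 rad).
It also fails if it takes over 64 s, if anything falls off the work surface, if the arm or the gripper's body presses on something with over 40 N, if the wrist force passes 120 N, or if a joint passes its speed limit or range.

ROBOT

A 6-joint arm with a two-finger parallel gripper is mounted at the origin on the work surface. World frame = base frame: x ahead of the robot, y to its left, z up, the work surface at z = 0. Lengths are in m, angles in rad, forces in N, time in s.
With the tool pointing down it reaches from about 0.275 to 0.775 m from the base axis. Payload 14.6 kg.
Tool frame: the origin (TCP) lies midway between the tips of the shut fingers; the grasp point (between the pads) lies 19 mm behind it; y points along the fingers, x is the direction in which the jaws open and shut, and the axes are right-handed (so a half turn about y gives the same grasp; the last joint's range is limited). The gripper opens to 85 mm and grips with 20 to 120 N. Pads are 22 mm wide; open, the fingers measure 114 mm over their backs; the gripper's body (76 mm by 85 mm) begins 54 mm behind the grasp point. The pads swing forward as they close: fully open they stand 13 mm farther back than shut.
Start: joints at [-0.155, 0.263, -0.048, 1.259, 0, 1.415], TCP at [0.525, -0, 0.231] pointing down, gripper open.
Joint ranges: [-2.65, 2.65], [-0.89, 1.7], [-1.18, 1.37], [-2.13, 2.11], [-1.35, 1.29], [-3.14, 3.14]. Speed limits (rad/s): [1.89, 1.89, 2.57, 2.79, 3.14, 3.14].

INTERFACE

Orientations are given as a unit quaternion [w, x, y, z].
In Python, from plant import env gives the robot as it stands.
- The arm moves only by the shell command python3 -m inch 'ROWS' [FORCE]. ROWS is a JSON object of lists of equal length, an entry for each row: "translation": the shift along the tool's x, y, z in cm, a list of three; "delta_rot": the turn, a rotation vector about the tool's x, y, z in degrees, a list of three; "jaw": the gripper's target within -1 to 1 (fully open at 1, half-way at 0, shut at -1). A call has 1 to 5 rows; each row is the pose to reach, as a shift and turn from the pose commanded when the call began, along the tool's axes at that moment; what a row does not reach only later rows make up. A row lasts 1/8 s, in which the tool goes at most 62.5 mm and 10.7 degrees, less where a joint would pass 70% of its speed; a pose out of reach is approached as far as the arm can. A call with a gripper value outside its range is refused whole. The fingers move at their own pace and stop on an object; FORCE is the grip in N (left out, the last holds). Time passes only in rows, so rows that repeat a pose let the fingers close. It gives the time, the measured TCP pose, the force and the opening at its end, in the units of the state.
- env.read_state(): the state, without advancing time (a new reading comes with each control period).
- env.get_image(name): name is "scene" or "side" or "wrist"; returns the picture (384x512x3 uint8, red, green, blue); there is no depth.
- env.get_calibration(name): a dict with "intrinsics" (3x3 intrinsics, pixels), "R" (3x3) and "t" (3): a world point X has camera coordinates R X + t. Camera axes: x right, y down, z forward; pixel columns grow to the right and rows downward; lengths in m; the calibration is good to about 2 mm. A picture is of the moment at which its call begins: read the wrist's pose just before it. get_calibration takes no time and is no camera call; for the wrist camera it gives the pose at the moment of the call.
- env.close_job(): hands the job in, once; it reports no verdict.
Trained networks look in the newest picture that a camera, given by its name, has taken for a name from the list of things; names that differ only in an ending like _2 or _b are one class to them, and where a whole thing is asked for, a point or a joint stands for the part that bears it (a point fixed in the world has none). Each returns a list of dicts, best first, with "p" (0 to 1); they miss things now and then, are a little off and sometimes report something else, mostly with a low value. They report only what shows in the picture. A call takes as long as a camera call. They do not tell look-alikes from the thing itself.
- env.find_in(camera, thing): "box" ([centre column, centre row, width, height] in pixels, round what is visible of it).
- env.spot_point(camera, thing): "position" ([row, column] in pixels: a listed point, or the origin of a listed thing).
The state is a dict: "clock": time; "joint_pos": joint angles; "qd": joint speeds; "joint_torque": joint torques, N m; "tcp_pos": TCP position; "eef_rot": TCP orientation; "contact_force": force on the tool from outside, world axes, zero at the start; "wrist_torque": the same for the moment, N m; "gripper_width": opening from 0.0 (shut) to 1.0 (fully open).
Only numpy, scipy, OpenCV 4.12 (cv2) and the standard library are available. Lean on these libraries where they do the work, as an engineer would, in place of code of your own. Each camera call takes 0.05 s, during which the arm holds its last target. There are 200 camera calls.

## Working session

There is one attempt and no reset: what is moved stays moved. The work goes in short steps, Python scripts to look and compute and a shell command to move; the robot and the scene stay as the last step left them, time stands still between calls to the robot, and variables do not carry over. Pictures are saved under pics/ and viewed, about 8 in all and at most 12, crops included, and the job is handed in when it is done.

```bash
ls; mkdir -p pics; cat > h.py <<'E'
import numpy as np, cv2
from plant import env
def ray(cam,px):  # px (col,row)
    c=env.get_calibration(cam);K=np.array(c["intrinsics"]);R=np.array(c["R"]);t=np.array(c["t"])
    d=R.T@np.linalg.inv(K)@np.array([px[0],px[1],1.]);return -R.T@t,d
def at(cam,px,z=0.):
    o,d=ray(cam,px);return (o+d*(z-o[2])/d[2])
def proj(cam,X):
    c=env.get_calibration(cam);p=np.array(c["intrinsics"])@(np.array(c["R"])@np.array(X)+np.array(c["t"]));return p[:2]/p[2]
def save(cam,name):
    im=env.get_image(cam);cv2.imwrite("pics/"+name,im[:,:,::-1]);return im
E
python3 - <<'E'
from h import *
s=env.read_state();print(s["clock"],s["tcp_pos"],s["eef_rot"])
ims=[]
for c in ["scene","side"]:
    ims.append(save(c,c+"0.png"))
    for n in ["cube","rack","horseshoe","gap","spot","bolt","compass"]:
        for r in env.spot_point(c,n)[:4]:
            p=r["position"];print(c,n,np.round(p),round(r["p"],2),at(c,(p[1],p[0])).round(3))
E
```

```text
pics
0.0 [5.24742930e-01 4.34242589e-05 2.30828485e-01] [ 7.07171738e-01 -7.07041634e-01  3.60563522e-04  3.62385493e-04]
scene cube [123. 298.] 0.97 [0.473 0.245 0.   ]
scene cube [117. 336.] 0.86 [0.51  0.334 0.   ]
scene cube [167. 341.] 0.68 [ 0.631  0.246 -0.   ]
scene cube [169. 294.] 0.63 [0.577 0.156 0.   ]
scene rack [224. 239.] 0.63 [ 0.624 -0.023  0.   ]
scene horseshoe [172. 207.] 0.79 [ 0.472 -0.01   0.   ]
scene spot [223. 153.] 0.57 [ 0.521 -0.168  0.   ]
scene spot [220. 237.] 0.46 [ 0.614 -0.021  0.   ]
scene bolt [267. 184.] 0.7 [ 0.644 -0.163  0.   ]
scene bolt [233. 247.] 0.63 [ 0.652 -0.021  0.   ]
scene compass [219. 322.] 0.85 [0.713 0.127 0.   ]
side cube [184. 180.] 0.92 [0.472 0.239 0.   ]
side cube [170. 232.] 0.9 [0.631 0.256 0.   ]
side cube [169. 179.] 0.64 [0.495 0.327 0.   ]
side cube [191. 228.] 0.57 [0.573 0.151 0.   ]
side rack [221. 279.] 0.78 [ 0.623 -0.028  0.   ]
side rack [188. 226.] 0.47 [0.575 0.165 0.   ]
side horseshoe [233. 209.] 0.93 [ 0.466 -0.004  0.   ]
side gap [227. 240.] 0.67 [ 0.536 -0.012  0.   ]
side gap [220. 279.] 0.22 [ 0.628 -0.022  0.   ]
side spot [272. 263.] 0.87 [ 0.514 -0.164  0.   ]
side bolt [256. 323.] 0.51 [ 0.644 -0.174  0.   ]
side compass [184. 281.] 0.6 [0.713 0.122 0.   ]
```

View pics/scene0.png

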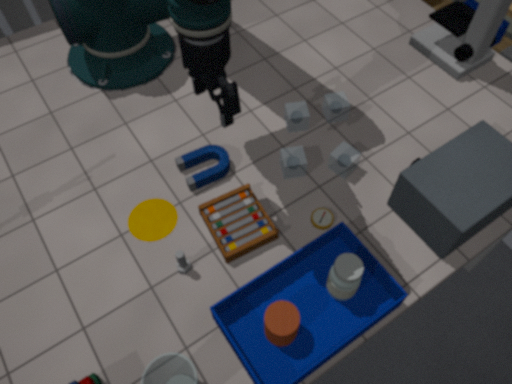

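View pics/side0.png

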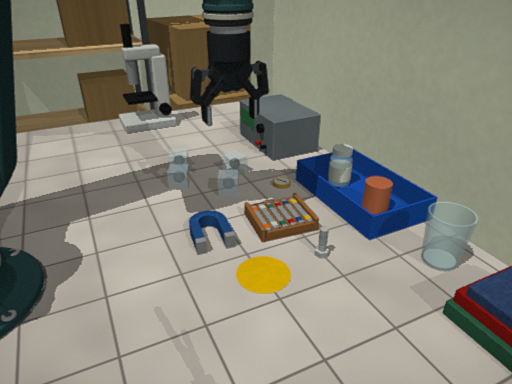

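The scene shows four look-alike cubes. The rightmost one, at about (0.575, 0.153), is the target. The rack and horseshoe are near (0.62, -0.025) and (0.47, -0.007), and the spot is near (0.517, -0.166). The tool x axis lies along world x and its y axis points down. I'll raise the arm and look straight down with the wrist camera.

```bash
python3 -m inch '{"translation":[[2,-6,2],[2,-12,4],[2,-17,5],[2,-17,5],[2,-17,5]],"delta_rot":[[0,0,0],[0,0,0],[0,0,0],[0,0,0],[0,0,0]],"jaw":[1,1,1,1,1]}' 
python3 - <<'E'
from h import *
s=env.read_state();print(s["clock"],s["tcp_pos"],s["gripper_width"],s["contact_force"])
im=save("wrist","w0.png")
for n in ["cube","rack","horseshoe","gap","spot","bolt","compass"]:
    for r in env.spot_point("wrist",n)[:4]:
        p=r["position"];print(n,np.round(p),round(r["p"],2),at("wrist",(p[1],p[0])).round(3))
E
```

```text
clock: 1.42
tcp_pos: [0.5451, 0.0499, 0.4006]
eef_rot: [0.707, -0.707, 0.0, 0.0]
contact_force: [0.4, -0.4, 0.0]
gripper_width: 1.003
1.425 [0.54510202 0.04994988 0.40055008] 1.0030211275422594 [ 0.38266951 -0.41335176  0.02858022]
cube [  7. 309.] 0.78 [0.633 0.247 0.   ]
cube [ 13. 204.] 0.67 [0.468 0.239 0.   ]
cube [ 75. 269.] 0.57 [0.573 0.147 0.   ]
rack [176. 282.] 0.45 [ 0.6   -0.028  0.   ]
horseshoe [167. 206.] 0.75 [ 0.461 -0.012  0.   ]
spot [245. 237.] 0.69 [ 0.514 -0.169  0.   ]
bolt [241. 302.] 0.82 [ 0.642 -0.162  0.   ]
compass [ 91. 351.] 0.98 [0.713 0.121 0.   ]
```

View pics/w0.png

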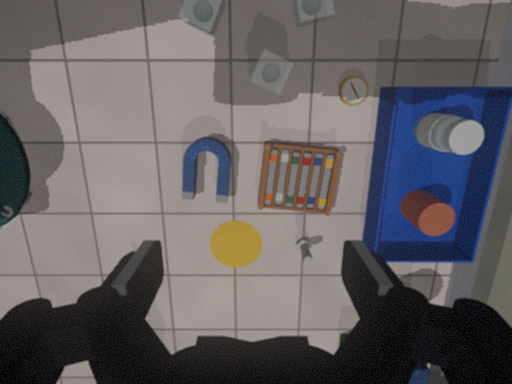

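The view from above shows the target cube at (270,72), the gap between x≈230 and 262, and the spot at (236,244). Next I'll rectify it to a metric top view and fit the edges.

```bash
cat >> h.py <<'E'
def rect(im,cam,z,x0,x1,y0,y1,s):  # s px per m ; column=x, row=y1-y ; returns top view at height z
    P=np.array([[x0,y1],[x1,y1],[x1,y0],[x0,y0]]);src=np.float32([proj(cam,[*p,z]) for p in P])
    w,h=int((x1-x0)*s),int((y1-y0)*s)
    return cv2.warpPerspective(im,cv2.getPerspectiveTransform(src,np.float32([[0,0],[w,0],[w,h],[0,h]])),(w,h),flags=cv2.INTER_CUBIC)
def mrect(m,cam,z):
    cs,_=cv2.findContours(m.astype(np.uint8),cv2.RETR_EXTERNAL,cv2.CHAIN_APPROX_NONE);c=max(cs,key=cv2.contourArea)
    W=np.float32([at(cam,p,z)[:2]*1000 for p in c[:,0]]);return cv2.minAreaRect(W),W
E
python3 - <<'E'
from h import *
im=cv2.imread("pics/w0.png")[:,:,::-1].copy()
hsv=cv2.cvtColor(im,cv2.COLOR_RGB2HSV)
H,S,V=[hsv[...,i].astype(int) for i in range(3)]
yl=(H>18)&(H<32)&(S>150)&(V>90)
n,l,st,ce=cv2.connectedComponentsWithStats(yl.astype(np.uint8));i=1+st[1:,4].argmax();print("spot",at("wrist",ce[i]).round(4),mrect(l==i,"wrist",0)[0])
b=(H>100)&(H<130)&(S>110);b[:,:175]=0;b[:,240:]=0;b[:125]=0;b[205:]=0
print("hs",mrect(b,"wrist",.03)[0])
w=(H>3)&(H<20)&(S>90);w[:,:250]=0;w[:,350:]=0;w[:135]=0;w[220:]=0
print("rack",mrect(w,"wrist",.03)[0])
r=rect(im,"wrist",.03,.41,.71,-.1,.2,2000)
for k in range(0,600,100): cv2.line(r,(k,0),(k,600),(255,0,0),1);cv2.line(r,(0,k),(600,k),(255,0,0),1)
cv2.imwrite("pics/r0.png",r[:,:,::-1])
E
```

```text
spot [ 0.5125 -0.1669  0.    ] ((512.0576171875, -167.77891540527344), (97.10900115966797, 99.01171875), 0.005618588998913765)
hs ((465.84222412109375, -2.6532859802246094), (92.9460220336914, 76.91436767578125), 84.31470489501953)
rack ((625.6253051757812, -25.7236328125), (119.89142608642578, 132.27000427246094), 84.44132995605469)
```

View pics/r0.png

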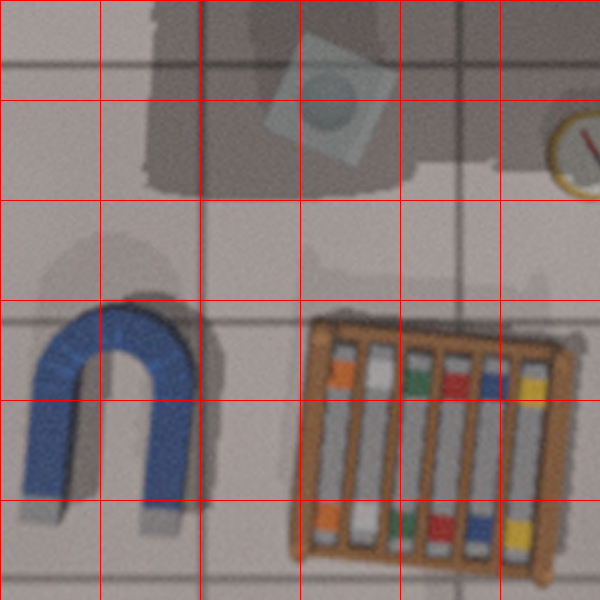

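The fit is consistent. The rack measures 119.9 x 132.3 mm and sits at (0.6256, -0.0257) with yaw -5.6°. That puts the gap at (0.5321, -0.0165) and the spot at (-5, -152) mm in the gap frame. The cube is at about (+27, +169) mm, turned about -18° to the gap.

Plan: straddle it with open fingers and shift it sideways onto the gap line, then push from behind with nearly shut fingers.

```bash
python3 -m inch '{"translation":[[1.5,6,5],[3,12,10],[3,18,10],[3,24,10],[3,28,10]],"delta_rot":[[0,5.6,0],[0,5.6,0],[0,5.6,0],[0,5.6,0],[0,5.6,0]],"jaw":[1,1,1,1,1]}' 
python3 -m inch '{"translation":[[0,0,0],[0,0,0],[0,2,0]],"delta_rot":[[0,0,0],[0,0,0],[0,0,0]],"jaw":[1,1,1]}' 
python3 - <<'E'
from h import *
im=save("wrist","w1.png")
e=np.array([.9952,-.0976]);f=np.array([.0976,.9952]);g=np.array([.5321,-.0165])
s=env.read_state();d=s["tcp_pos"][:2]-g;print("tcp gap",d@e,d@f,s["tcp_pos"])
E
```

```text
clock: 2.45
tcp_pos: [0.5747, 0.1504, 0.1198]
eef_rot: [0.706, -0.706, 0.034, -0.034]
contact_force: [1.3, -0.1, -1.0]
gripper_width: 0.999
clock: 2.82
tcp_pos: [0.5778, 0.1502, 0.1058]
eef_rot: [0.707, -0.706, 0.032, -0.037]
contact_force: [0.1, -0.3, -0.6]
gripper_width: 1.004
tcp gap 0.027787712684982525 0.16995386841021018 [0.57634409 0.14993453 0.10263642]
```

View pics/w1.png

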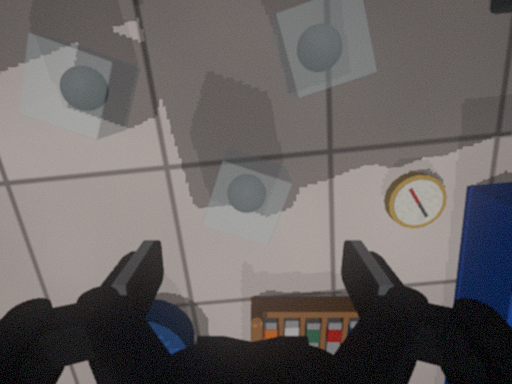

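The cube's centre is at (248,193), midway between the fingers at columns 130 and 370, with nothing in the way. Descending to straddle it.

```bash
python3 -m inch '{"translation":[[0,4,0],[0,8,0],[0,9,0],[0,9,0]],"delta_rot":[[0,0,0],[0,0,0],[0,0,0],[0,0,0]],"jaw":[1,1,1,1]}' 
python3 -m inch '{"translation":[[-0.6,0,0],[-1.2,0,0],[-1.6,0,0],[-2.0,0,0],[-2.4,0,0]],"delta_rot":[[0,0,0],[0,0,0],[0,0,0],[0,0,0],[0,0,0]],"jaw":[1,1,1,1,1]}' 
python3 -m inch '{"translation":[[-0.4,0,0],[-0.8,0,0],[-1.2,0,0],[-1.6,0,0],[-2.0,0,0]],"delta_rot":[[0,0,0],[0,0,0],[0,0,0],[0,0,0],[0,0,0]],"jaw":[1,1,1,1,1]}' 
python3 - <<'E'
from h import *
e=np.array([.9952,-.0976]);f=np.array([.0976,.9952]);g=np.array([.5321,-.0165])
s=env.read_state();d=s["tcp_pos"][:2]-g;print("tcp gap",d@e,d@f,s["tcp_pos"],s["contact_force"])
E
```

```text
clock: 3.38
tcp_pos: [0.576, 0.15, 0.0133]
eef_rot: [0.706, -0.706, 0.034, -0.035]
contact_force: [-0.1, -0.2, 0.7]
gripper_width: 0.998
clock: 4.0
tcp_pos: [0.5511, 0.1524, 0.0119]
eef_rot: [0.706, -0.706, 0.034, -0.035]
contact_force: [1.7, -0.5, 0.8]
gripper_width: 0.999
clock: 4.62
tcp_pos: [0.531, 0.1543, 0.0117]
eef_rot: [0.706, -0.706, 0.035, -0.035]
contact_force: [2.0, 1.1, 1.0]
gripper_width: 0.999
tcp gap -0.01780861941018099 0.16987626701243647 [0.53095673 0.15430773 0.01171057] [1.95474602 1.06503044 1.02028777]
```

The push took about 2 N. I'll back off, rise, move behind the cube with the fingers nearly shut, and look.

```bash
python3 -m inch '{"translation":[[1,0,0],[1,-4,0],[1.5,-9,0],[1.8,-10,4],[1.8,-10,7]],"delta_rot":[[0,0,0],[0,0,0],[0,0,0],[0,0,0],[0,0,0]],"jaw":[1,1,1,0,-0.7]}' 
python3 -m inch '{"translation":[[0,0,0],[0,0,0],[0,0,0],[0,0,0]],"delta_rot":[[0,0,0],[0,0,0],[0,0,0],[0,0,0]],"jaw":[-0.7,-0.7,-0.7,-0.7]}' 
cat >> h.py <<'E'
e=np.array([.9952,-.0976]);f=np.array([.0976,.9952]);g=np.array([.5321,-.0165])
def gf(p): d=np.array(p)[:2]-g;return np.array([d@e,d@f])
def look(cam,name):
    im=save(cam,name);s=env.read_state();print("t",s["clock"],"tcp gap mm",(gf(s["tcp_pos"])*1000).round(1),"z",s["tcp_pos"][2].round(4),"F",s["contact_force"].round(1))
    for r in env.spot_point(cam,"cube")[:4]:
        p=r["position"];print("cube",np.round(p),round(r["p"],2),(1000*gf(at(cam,(p[1],p[0])))).round(1))
    return im
def top(im,cam,name,z,u0,u1,v0,v1,s=2500):  # gap-aligned top view, grid 10mm
    P=[(u0,v1),(u1,v1),(u1,v0),(u0,v0)];src=np.float32([proj(cam,[*(g+u*e+v*f),z]) for u,v in P])
    w,h=int((u1-u0)*s),int((v1-v0)*s)
    r=cv2.warpPerspective(im,cv2.getPerspectiveTransform(src,np.float32([[0,0],[w,0],[w,h],[0,h]])),(w,h),flags=cv2.INTER_CUBIC)
    for k in np.arange(0,u1-u0,.02): cv2.line(r,(int(k*s),0),(int(k*s),h),(255,0,0),1)
    for k in np.arange(0,v1-v0,.02): cv2.line(r,(0,int(k*s)),(w,int(k*s)),(255,0,0),1)
    cv2.imwrite("pics/"+name,r[:,:,::-1])
E
python3 - <<'E'
from h import *
im=look("wrist","w2.png");top(im,"wrist","t2.png",.05,-.06,.1,.08,.26)
look("side","s2.png");look("scene","c2.png")
E
```

```text
clock: 5.25
tcp_pos: [0.5572, 0.2232, 0.1128]
eef_rot: [0.706, -0.706, 0.034, -0.035]
contact_force: [-0.2, -0.8, -1.1]
gripper_width: 0.605
clock: 5.75
tcp_pos: [0.556, 0.2216, 0.1117]
eef_rot: [-0.706, 0.706, -0.035, 0.035]
contact_force: [-0.6, -0.2, 0.1]
gripper_width: 0.15
t 5.8 tcp gap mm [  0.5 239.3] z 0.1117 F [-0.9 -0.   1. ]
cube [142. 342.] 0.94 [ 75.4 272.2]
cube [ 48. 164.] 0.84 [-66.5 343.9]
cube [260. 248.] 0.77 [ -3.8 160.9]
cube [170. 149.] 0.63 [-87.9 248. ]
t 5.9 tcp gap mm [  0.5 239.6] z 0.1118 F [ 0.2 -0.8  0.2]
cube [168. 181.] 0.81 [-64.2 340.1]
cube [184. 178.] 0.62 [-88.5 247.3]
cube [190. 219.] 0.59 [  4.5 179.7]
cube [169. 231.] 0.59 [ 69.3 285.5]
t 6.0 tcp gap mm [  0.5 239.7] z 0.1117 F [ 0.4  0.8 -0.3]
cube [168. 342.] 0.9 [ 76.3 273. ]
cube [113. 335.] 0.75 [-68.7 350.2]
cube [224. 239.] 0.7 [92.1  2.6]
cube [122. 296.] 0.64 [-90.2 251.7]
```

View pics/t2.png

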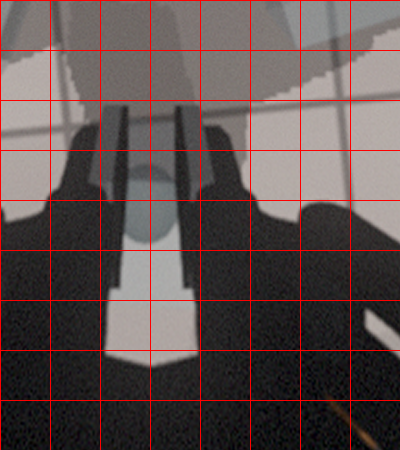

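The ball's centre is at column 149, so the cube is at x ≈ 0 in the gap frame, ahead of the fingers. Descending behind it and pushing gently to square it up.

```bash
python3 -m inch '{"translation":[[0,5,0],[0,9.3,0],[0,9.3,0],[0,9.3,-1],[0,9.3,-2]],"delta_rot":[[0,0,0],[0,0,0],[0,0,0],[0,0,0],[0,0,0]],"jaw":[-0.7,-0.7,-0.7,-0.7,-0.7]}' 
python3 -m inch '{"translation":[[0,0,-0.6],[0,0,-1.2],[0,0,-1.8],[0,0,-2.4],[0,0,-3.0]],"delta_rot":[[0,0,0],[0,0,0],[0,0,0],[0,0,0],[0,0,0]],"jaw":[-0.7,-0.7,-0.7,-0.7,-0.7]}' 
python3 -m inch '{"translation":[[0,0,-0.6],[0,0,-1.2],[0,0,-1.8],[0,0,-2.4],[0,0,-3.0]],"delta_rot":[[0,0,0],[0,0,0],[0,0,0],[0,0,0],[0,0,0]],"jaw":[-0.7,-0.7,-0.7,-0.7,-0.7]}' 
python3 - <<'E'
from h import *
im=look("side","s3.png");im2=look("scene","c3.png")
a=cv2.resize(im[140:300,160:360],(800,640))[:600];b=cv2.resize(im2[120:280,150:350],None,fx=2,fy=2)
c=np.vstack([cv2.resize(im[150:250,170:320],(780,520))[:300*1], cv2.resize(im2[130:250,180:340],(780,585))[100:400]])
cv2.imwrite("pics/v3.png",c[:,:,::-1])
E
```

```text
clock: 6.68
tcp_pos: [0.555, 0.2018, 0.0205]
eef_rot: [0.706, -0.706, 0.034, -0.035]
contact_force: [0.3, -0.0, 0.4]
gripper_width: 0.15
clock: 7.3
tcp_pos: [0.5511, 0.1722, 0.0188]
eef_rot: [0.706, -0.706, 0.034, -0.035]
contact_force: [0.0, 2.0, 1.4]
gripper_width: 0.151
clock: 7.92
tcp_pos: [0.5481, 0.1422, 0.0187]
eef_rot: [0.706, -0.706, 0.035, -0.035]
contact_force: [-0.0, 2.0, 1.9]
gripper_width: 0.149
t 7.975 tcp gap mm [  0.4 158.9] z 0.0187 F [ 0.1 -0.4  0.7]
cube [182. 181.] 0.93 [-78.4 257.7]
cube [168. 183.] 0.77 [-57.8 339.1]
cube [201. 223.] 0.76 [ -1.3 123.5]
cube [171. 235.] 0.54 [ 75.1 271.4]
t 8.075 tcp gap mm [  0.3 159.3] z 0.0186 F [ 0.1  0.1 -0.4]
cube [169. 267.] 0.87 [ -2.8 121.9]
cube [169. 341.] 0.81 [ 77.8 269.4]
cube [218. 234.] 0.66 [74.5  0.8]
cube [117. 335.] 0.64 [-58.2 344.9]
```

View pics/v3.png

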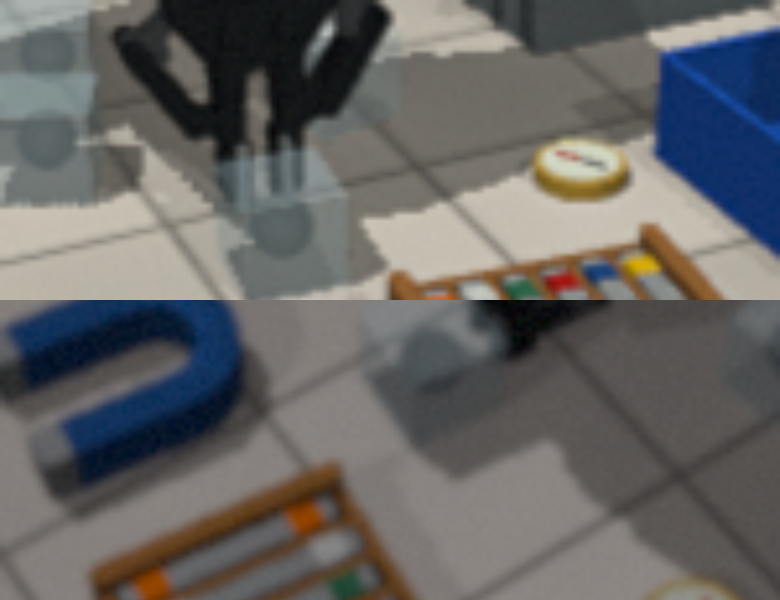

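The cube is square against both fingers at about (-2, 122) mm in the gap frame. That's within the ±3 mm clearance, and the rounded bow will guide it. I'll push on in small increments, watching the force.

```bash
python3 -m inch '{"translation":[[0,0,-0.6],[0,0,-1.2],[0,0,-1.8],[0,0,-2.4],[0,0,-3.0]],"delta_rot":[[0,0,0],[0,0,0],[0,0,0],[0,0,0],[0,0,0]],"jaw":[-0.7,-0.7,-0.7,-0.7,-0.7]}' 
python3 -m inch '{"translation":[[0,0,-0.3],[0,0,-0.6],[0,0,-0.9],[0,0,-1.2],[0,0,-1.5]],"delta_rot":[[0,0,0],[0,0,0],[0,0,0],[0,0,0],[0,0,0]],"jaw":[-0.7,-0.7,-0.7,-0.7,-0.7]}' 
python3 - <<'E'
from h import *
look("side","s4.png");look("scene","c4.png")
E
```

```text
clock: 8.75
tcp_pos: [0.5452, 0.1122, 0.0187]
eef_rot: [-0.706, 0.706, -0.035, 0.035]
contact_force: [1.1, 2.2, -0.8]
gripper_width: 0.151
clock: 9.38
tcp_pos: [0.5437, 0.0976, 0.0187]
eef_rot: [0.706, -0.706, 0.035, -0.035]
contact_force: [-0.4, -1.1, -0.2]
gripper_width: 0.152
t 9.425 tcp gap mm [  0.5 114.4] z 0.0187 F [ 0.7 -0.3 -0.2]
cube [208. 229.] 0.93 [ 2.1 90.6]
cube [184. 179.] 0.88 [-85.  251.3]
cube [169. 177.] 0.86 [-73.8 340.9]
cube [169. 234.] 0.43 [ 79.1 284.6]
t 9.525 tcp gap mm [  0.5 114.7] z 0.0187 F [-0.1  0.5  0.5]
cube [115. 333.] 0.88 [-65.  342.7]
cube [166. 340.] 0.8 [ 71.9 270.8]
cube [175. 252.] 0.56 [-4.1 84.9]
```

```bash
python3 -m inch '{"translation":[[0,0,-0.4],[0,0,-0.8],[0,0,-1.2],[0,0,-1.6],[0,0,-2.0]],"delta_rot":[[0,0,0],[0,0,0],[0,0,0],[0,0,0],[0,0,0]],"jaw":[-0.7,-0.7,-0.7,-0.7,-0.7]}' 
python3 -m inch '{"translation":[[0,0,-0.4],[0,0,-0.8],[0,0,-1.2],[0,0,-1.6],[0,0,-2.0]],"delta_rot":[[0,0,0],[0,0,0],[0,0,0],[0,0,0],[0,0,0]],"jaw":[-0.7,-0.7,-0.7,-0.7,-0.7]}' 
python3 - <<'E'
from h import *
im=look("side","s5.png");im2=look("scene","c5.png")
c=np.vstack([cv2.resize(im[170:240,180:362],(780,300)), cv2.resize(im2[140:202,170:330],(780,300))])
cv2.imwrite("pics/v5.png",c[:,:,::-1])
E
```

```text
clock: 10.2
tcp_pos: [0.5418, 0.0776, 0.0187]
eef_rot: [0.706, -0.706, 0.035, -0.035]
contact_force: [0.3, 0.9, 0.4]
gripper_width: 0.148
clock: 10.82
tcp_pos: [0.5398, 0.0577, 0.0187]
eef_rot: [-0.706, 0.706, -0.035, 0.035]
contact_force: [0.8, 2.2, 0.8]
gripper_width: 0.148
t 10.875 tcp gap mm [ 0.5 74.3] z 0.0187 F [-0.2 -1.4 -0.4]
cube [217. 234.] 0.83 [ 1.4 49.2]
cube [184. 180.] 0.81 [-82.5 248. ]
cube [169. 180.] 0.69 [-67.2 335.1]
t 10.975 tcp gap mm [ 0.4 74.5] z 0.0187 F [-0.4 -0.2 -0.2]
cube [166. 341.] 0.91 [ 71.8 273.5]
cube [116. 333.] 0.69 [-62.5 341. ]
cube [122. 298.] 0.66 [-87.7 254.9]
cube [184. 235.] 0.61 [ 0.1 41.5]
```

View pics/v5.png

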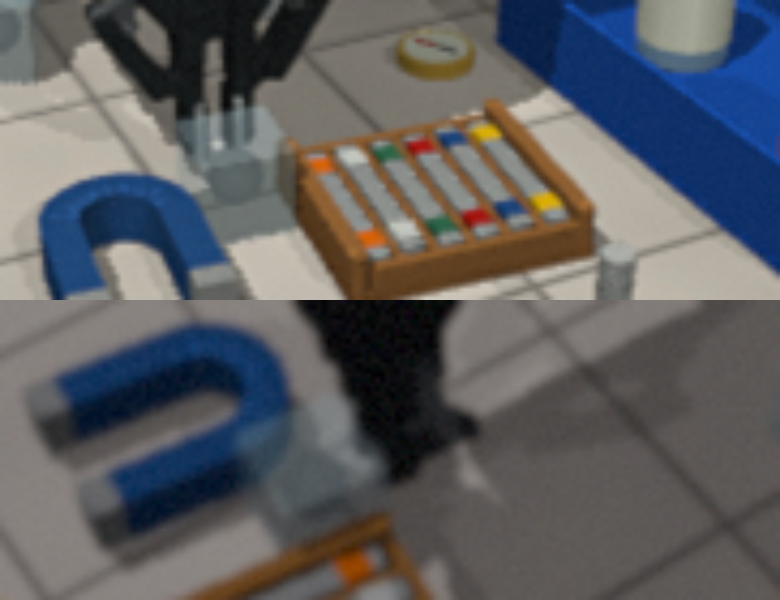

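The cube is flat and entering the mouth cleanly, with the fingers clear of both walls. Continuing.

```bash
python3 -m inch '{"translation":[[0,0,-0.4],[0,0,-0.8],[0,0,-1.2],[0,0,-1.6],[0,0,-2.0]],"delta_rot":[[0,0,0],[0,0,0],[0,0,0],[0,0,0],[0,0,0]],"jaw":[-0.7,-0.7,-0.7,-0.7,-0.7]}' 
python3 -m inch '{"translation":[[0,0,-0.4],[0,0,-0.8],[0,0,-1.2],[0,0,-1.6],[0,0,-2.0]],"delta_rot":[[0,0,0],[0,0,0],[0,0,0],[0,0,0],[0,0,0]],"jaw":[-0.7,-0.7,-0.7,-0.7,-0.7]}' 
python3 -m inch '{"translation":[[0,0,-0.5],[0,0,-1.0],[0,0,-1.5],[0,0,-2],[0,0,-2.5]],"delta_rot":[[0,0,0],[0,0,0],[0,0,0],[0,0,0],[0,0,0]],"jaw":[-0.7,-0.7,-0.7,-0.7,-0.7]}' 
python3 -m inch '{"translation":[[0,0,-0.5],[0,0,-1.0],[0,0,-1.5],[0,0,-2],[0,0,-2.5]],"delta_rot":[[0,0,0],[0,0,0],[0,0,0],[0,0,0],[0,0,0]],"jaw":[-0.7,-0.7,-0.7,-0.7,-0.7]}' 
python3 - <<'E'
from h import *
look("side","s6.png");look("scene","c6.png")
E
```

```text
clock: 11.65
tcp_pos: [0.5379, 0.0378, 0.0187]
eef_rot: [0.706, -0.706, 0.035, -0.035]
contact_force: [0.0, 1.0, -0.8]
gripper_width: 0.148
clock: 12.28
tcp_pos: [0.5359, 0.0179, 0.0187]
eef_rot: [-0.706, 0.706, -0.035, 0.035]
contact_force: [-0.5, 1.0, -0.8]
gripper_width: 0.15
clock: 12.9
tcp_pos: [0.5335, -0.0071, 0.0187]
eef_rot: [-0.706, 0.706, -0.035, 0.035]
contact_force: [-0.3, 1.3, -0.7]
gripper_width: 0.152
clock: 13.52
tcp_pos: [0.531, -0.0319, 0.0187]
eef_rot: [0.706, -0.706, 0.035, -0.035]
contact_force: [0.3, 0.1, -0.9]
gripper_width: 0.15
t 13.575 tcp gap mm [  0.5 -15.9] z 0.0187 F [ 0.  -0.4 -0.5]
cube [167. 177.] 0.76 [-72.1 351.2]
cube [184. 181.] 0.73 [-82.1 244.4]
cube [240. 249.] 0.66 [  5.6 -43.8]
cube [234. 208.] 0.2 [-70.    5.5]
t 13.675 tcp gap mm [  0.5 -15.4] z 0.0188 F [ 0.1  0.2 -0.1]
cube [123. 296.] 0.96 [-86.7 250.1]
cube [166. 341.] 0.84 [ 71.5 274.1]
cube [199. 199.] 0.83 [ -2.  -44.1]
cube [115. 335.] 0.6 [-62.5 347.2]
```

```bash
python3 -m inch '{"translation":[[0,0,-0.5],[0,0,-1.0],[0,0,-1.5],[0,0,-2],[0,0,-2.5]],"delta_rot":[[0,0,0],[0,0,0],[0,0,0],[0,0,0],[0,0,0]],"jaw":[-0.7,-0.7,-0.7,-0.7,-0.7]}' 
python3 -m inch '{"translation":[[0,0,-0.5],[0,0,-1.0],[0,0,-1.5],[0,0,-2],[0,0,-2.5]],"delta_rot":[[0,0,0],[0,0,0],[0,0,0],[0,0,0],[0,0,0]],"jaw":[-0.7,-0.7,-0.7,-0.7,-0.7]}' 
python3 -m inch '{"translation":[[0,0,-0.5],[0,0,-1.0],[0,0,-1.5],[0,0,-2],[0,0,-2.5]],"delta_rot":[[0,0,0],[0,0,0],[0,0,0],[0,0,0],[0,0,0]],"jaw":[-0.7,-0.7,-0.7,-0.7,-0.7]}' 
python3 -m inch '{"translation":[[0,0,-0.5],[0,0,-1.0],[0,0,-1.5],[0,0,-1.9],[0,0,-2.1]],"delta_rot":[[0,0,0],[0,0,0],[0,0,0],[0,0,0],[0,0,0]],"jaw":[-0.7,-0.7,-0.7,-0.7,-0.7]}' 
python3 - <<'E'
from h import *
im=look("side","s7.png");im2=look("scene","c7.png")
c=np.vstack([cv2.resize(im[230:310,200:356],(585,300)), cv2.resize(im2[170:250,110:266],(585,300))])
cv2.imwrite("pics/v7.png",c[:,:,::-1])
E
```

```text
clock: 14.35
tcp_pos: [0.5286, -0.0568, 0.0187]
eef_rot: [0.706, -0.706, 0.035, -0.035]
contact_force: [0.1, 1.7, 1.2]
gripper_width: 0.144
clock: 14.98
tcp_pos: [0.5262, -0.0817, 0.0187]
eef_rot: [0.706, -0.706, 0.035, -0.035]
contact_force: [0.6, 2.2, 2.0]
gripper_width: 0.147
clock: 15.6
tcp_pos: [0.5237, -0.1066, 0.0187]
eef_rot: [0.706, -0.706, 0.035, -0.035]
contact_force: [0.8, 2.4, 2.4]
gripper_width: 0.153
clock: 16.23
tcp_pos: [0.5216, -0.1274, 0.0187]
eef_rot: [0.706, -0.706, 0.035, -0.035]
contact_force: [0.4, 3.1, 1.8]
gripper_width: 0.147
t 16.275 tcp gap mm [   0.4 -111.5] z 0.0187 F [0.3 0.2 0.2]
cube [271. 264.] 0.83 [  -1.1 -145.1]
cube [169. 182.] 0.81 [-61.8 336.5]
cube [170. 233.] 0.72 [ 72.9 278.2]
cube [182. 180.] 0.6 [-81.7 257.7]
t 16.375 tcp gap mm [   0.4 -111.4] z 0.0186 F [ 0.1 -0.1 -0.6]
cube [114. 334.] 0.92 [-66.2 347.3]
cube [221. 158.] 0.85 [   4.  -141.8]
cube [165. 341.] 0.8 [ 68.4 274.3]
cube [121. 295.] 0.79 [-94.2 251. ]
```

View pics/v7.png

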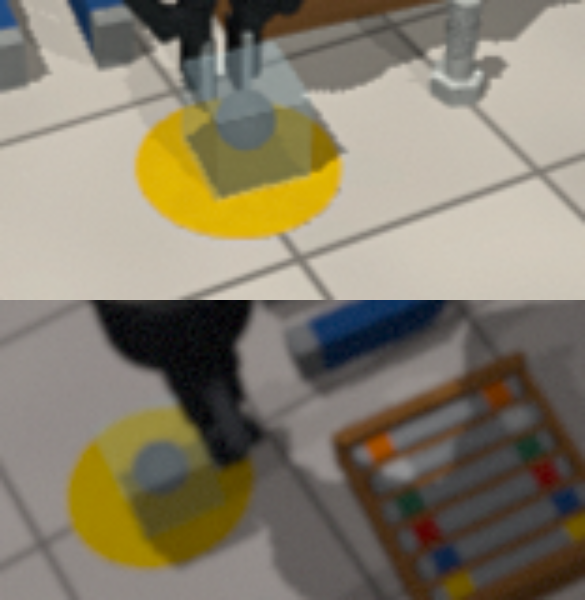

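The cube is on the spot but needs to go about 8 mm farther and slightly toward -x. I'll compute this from the base corners at (258,283) and (291,270.5) in the side picture.

```bash
python3 - <<'E'
from h import *
for p in [(257.9,282.8),(291.2,270.5)]: print((gf(at("side",p))*1000).round(1))
for c in ["side","scene"]:
    hsv=cv2.cvtColor(cv2.imread(f"pics/{c}0.png"),cv2.COLOR_BGR2HSV);m=cv2.inRange(hsv,(18,150,90),(32,255,255))
    n,l,st,ce=cv2.connectedComponentsWithStats(m);i=1+st[1:,4].argmax();W=mrect(l==i,c,0)[1];print(c,"spot",(gf(np.array(cv2.minEnclosingCircle(W)[0])/1000)*1000).round(1),cv2.minEnclosingCircle(W)[1])
E
```

```text
[ -22.6 -172.1]
[  48.4 -162.5]
side spot [  -4.4 -151.1] 51.59538269042969
scene spot [  -5.8 -150.1] 51.186973571777344
```

The cube is at about (2, -147) and the spot at (-5, -151), with all three cameras agreeing. I'll give it a last short slanted push, then retreat backwards and up.

```bash
python3 -m inch '{"translation":[[-0.1,0,-0.2],[-0.3,0,-0.4],[-0.3,0,-0.5],[-0.3,0,-0.5]],"delta_rot":[[0,0,0],[0,0,0],[0,0,0],[0,0,0]],"jaw":[-0.7,-0.7,-0.7,-0.7]}' 
python3 -m inch '{"translation":[[0.2,0,0.5],[0.3,0,1.2],[0.3,-4,2],[0.3,-10,3],[0.3,-16,3]],"delta_rot":[[0,0,0],[0,0,0],[0,0,0],[0,0,0],[0,0,0]],"jaw":[-0.7,-0.7,-0.7,-0.7,-0.7]}' 
python3 -m inch '{"translation":[[0,-5,5],[0,-10,10],[0,-14,14],[0,-14,14],[0,-14,14]],"delta_rot":[[0,0,0],[0,0,0],[0,0,0],[0,0,0],[0,0,0]],"jaw":[-0.7,-0.7,-0.7,-0.7,-0.7]}' 
python3 - <<'E'
from h import *
im=look("side","s8.png");im2=look("scene","c8.png");im3=look("wrist","w8.png")
for n in ["bolt","compass"]:
  for c in ["side","scene"]:
    r=env.spot_point(c,n)
    if r: p=r[0]["position"];print(n,c,np.round(p),at(c,(p[1],p[0])).round(3))
top(im3,"wrist","t8.png",0,-.1,.1,-.22,0.02,2000)
t=cv2.imread("pics/t8.png")
cv2.imwrite("pics/v8.png",np.hstack([t,np.vstack([cv2.resize(im[230:310,200:300],(300,240)),cv2.resize(im2[180:260,110:210],(300,240))])[:,:,::-1]]))
E
```

```text
clock: 16.92
tcp_pos: [0.5182, -0.132, 0.0187]
eef_rot: [-0.706, 0.706, -0.035, 0.035]
contact_force: [-0.0, -0.4, 0.7]
gripper_width: 0.151
clock: 17.55
tcp_pos: [0.5239, -0.1011, 0.1805]
eef_rot: [0.706, -0.706, 0.034, -0.034]
contact_force: [1.2, -0.7, 0.1]
gripper_width: 0.152
clock: 18.18
tcp_pos: [0.5379, 0.0376, 0.3185]
eef_rot: [-0.706, 0.706, -0.034, 0.034]
contact_force: [1.0, 0.2, -0.7]
gripper_width: 0.149
t 18.225 tcp gap mm [ 0.3 53.7] z 0.3178 F [-0.8  0.3 -0.5]
cube [271. 263.] 0.97 [  -2.  -145.9]
cube [170. 234.] 0.92 [ 75.  279.4]
cube [184. 181.] 0.64 [-81.  246.3]
t 18.325 tcp gap mm [ 0.1 53.1] z 0.3175 F [ 0.  -0.6  0.4]
cube [166. 343.] 0.78 [ 74. 277.]
cube [221. 154.] 0.73 [   0.4 -148.3]
cube [118. 335.] 0.69 [-56.7 342.1]
cube [205. 228.] 0.68 [39.5  3.1]
t 18.425 tcp gap mm [ 0.2 53.1] z 0.3178 F [-0.5 -0.7  0.2]
cube [261. 249.] 0.59 [  -5.3 -152.3]
bolt side [257. 318.] [ 0.633 -0.172  0.   ]
bolt scene [266. 183.] [ 0.641 -0.164  0.   ]
compass side [184. 282.] [0.715 0.122 0.   ]
compass scene [218. 321.] [0.71  0.125 0.   ]
```

View pics/v8.png

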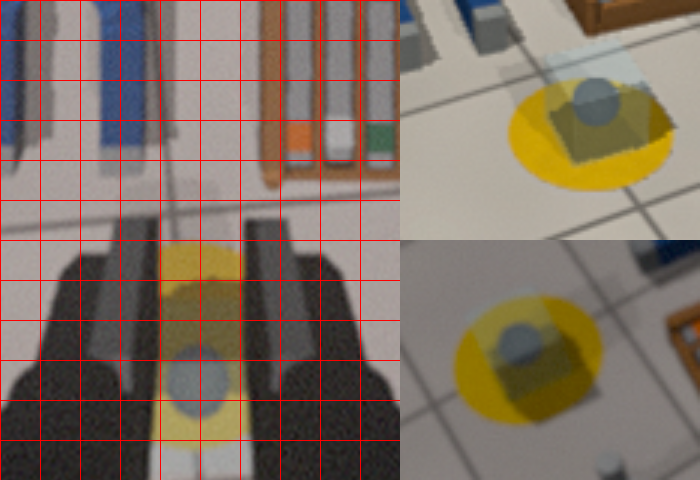

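The cube stands flat on the spot, within a few mm of its centre in every camera, and the bolt and compass haven't moved. Handing in.

```bash
python3 -c "
from plant import env
print(env.close_job())"
```

```text
the job is handed in; nothing more can be done
None
```

I pushed the rightmost cube through the gap and left it on the yellow spot, then handed the job in at about 18.7 s. Closing the job reported no verdict.

**What I did:** I straddled the cube with open fingers and shifted it about 27 mm sideways onto the gap's line. Then I pushed it from behind with nearly shut fingers, in at the bow end, through the gap and onto the spot. A short slanted push finished it, and I drew the arm well clear. The wrist force read at most about 4 N at the end of each push.

**Last checks, in the gap frame:**

| Source | Cube centre (mm) | Spot centre (mm) |
|---|---|---|
| Side camera | (-2, -146) | (-4, -151) |
| Scene camera | (0, -148) | (-6, -150) |
| Wrist camera | (-5, -152) | (-5, -152) |
| Finger position | y about -152 | – |

- **Cube:** the readings differ by about 5 mm, but each is within 7 mm of the spot's centre, against the 17 mm allowed. It looked flat and upright in the pictures.
- **Bystanders:** the compass readings were within 4 mm of the first ones. The bolt's scene reading agreed with its first reading, but its side reading was about 11 mm off in x. I took that as detection noise, since nothing came near it. I did not measure the bar magnets; nothing came near them either.

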